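# Feel out the sticky spot on a picture rail runner

## Robot

A 7-joint arm with a two-finger parallel gripper is mounted at the origin on the work surface. World frame = base frame: x ahead of the robot, y to its left, z up, the work surface at z = 0. Lengths are in m, angles in rad, forces in N, time in s.
With the tool pointing down it reaches from about 0.35 to 0.9 m from the base axis. Payload 8.1 kg.
Tool frame: the origin (TCP) lies midway between the tips of the shut fingers; the grasp point (between the pads) lies 19 mm behind it (arm.hold_point_z is the distance from the TCP to the grasp point, in m); z points along the fingers, y is the direction in which the jaws open and shut (so a half turn about z gives the same grasp; the last joint's range is limited). The gripper opens to 92 mm and grips with 3 to 60 N. Pads are 19 mm wide; open, the fingers measure 130 mm over their backs; the gripper's body (75 mm by 190 mm) begins 47 mm behind the grasp point.
Start: joints at [-1.224, 0.434, 0.025, 1.573, -0.012, 1.134, -0.075], TCP at [0.272, 0.563, 0.227] pointing down, gripper open.
Joint ranges: [-2.62, 2.62], [-0.44, 2.09], [-1.27, 1.32], [0.08, 2.57], [-1.32, 4.46], [0.12, 2], [-2.74, 2.74]. Speed limits (rad/s): [2.22, 2.22, 3.01, 3.01, 3.14, 3.14, 3.14].

## Interface

Orientations are given as a rotation vector (axis times angle).
In Python, from cell import arm gives the robot as it stands.
- The arm moves only by the shell command python3 -m pendant 'ROWS' [FORCE]. ROWS is JSON, a list of rows, each a list of 3 entries, a list of its own where there are three numbers: the shift along the tool's x, y, z in m, then the turn, a rotation vector about the tool's x, y, z in degrees, then the finger opening in m, from 0 to 0.0918. A call has 1 to 10 rows; each row shifts and turns the commanded pose from where the row before left it, along the tool's axes as they then stand; what a row does not reach is not made up. A row lasts 1/8 s, in which the tool goes at most 62.5 mm and 10.7 degrees, less where a joint would pass 70% of its speed; a pose out of reach is approached as far as the arm can. A call with a gripper value outside its range is refused whole. The fingers move at their own pace and stop on an object; FORCE is the grip in N (left out, the last holds). Time passes only in rows, so rows that do not move let the fingers close. It gives the time, the measured TCP pose, the force and the opening at its end, in the units of the state.
- arm.observe(): the state, without advancing time (a new reading comes with each control period).
- arm.get_image(name): name is "scene" or "top"; returns (picture, depth): 480x640x3 uint8, red, green, blue; 480x640 float32, m along the optical axis (not along the pixel's ray), 0 where there is no reading.
- arm.camera_params(name): a dict with "fovy" (degrees; the focal length in pixels is half the picture's height over the tangent of half this angle, whatever the lens; pixels are square), "cx", "cy" (the principal point, pixels), "rvec" (rotation vector, rad) and "tvec" (3), from world to camera coordinates, as OpenCV has them. Camera axes: x right, y down, z forward; pixel columns grow to the right and rows downward; lengths in m; the calibration is good to about 2 mm. A picture is of the moment at which its call begins. camera_params takes no time and is no camera call.
- arm.sign_off(): hands the job in, once; it reports no verdict.
Trained networks look in the newest picture that a camera, given by its name, has taken for a name from the list of things; names that differ only in an ending like _2 or _b are one class to them, and where a whole thing is asked for, a point or a joint stands for the part that bears it (a point fixed in the world has none). Each returns a list of dicts, best first, with "conf" (0 to 1); they miss things now and then, are a little off and sometimes report something else, mostly with a low value. They report only what shows in the picture. A call takes as long as a camera call.
- arm.look_for(camera, label): "rect" ([centre column, centre row, width, height] in pixels, round what is visible of it).
- arm.masks_of(camera, label): "pixels" (480x640 bool, what is visible of it) and "rect" ([centre column, centre row, width, height] in pixels, round what is visible of it).
The state is a dict: "clock": time; "joints": joint angles; "dq": joint speeds; "joint_efforts": joint torques, N m; "position": TCP position; "ee_rot": TCP orientation; "force": force on the tool from outside, world axes, zero at the start; "ft_torque": the same for the moment, N m; "width": opening from 0.0 (shut) to 1.0 (fully open).
Only numpy, scipy, OpenCV 4.12 (cv2) and the standard library are available. Lean on these libraries where they do the work, as an engineer would, in place of code of your own. Each camera call takes 0.05 s, during which the arm holds its last target.

## Task

Check the runner of the picture rail by feel: slide it until it presses lightly on the red rubber stop, then all the way along until it presses lightly on the black rubber stop, feeling for the one spot where it sticks. Then bring the runner back to that sticky spot, leave it standing there and let go, without hitting either stop hard or disturbing the other things.

Things in the scene. Friction and masses are not known exactly. Their poses are not given: they have to be found in the camera images.
- track: aluminium track, 46 mm wide, 330 mm long, 16 mm high, on a pale wooden batten (90 x 380 x 18 mm) fixed to the cover. Origin: centre of the track's underside, 18 mm above the table; y along the track towards the red stop, z up. Hidden in it, within 75 mm of its middle, is one sticky spot, not to be seen: the runner drags there over about 17 mm of its travel
- carriage: the runner: a steel block 44 mm wide, 40 mm along the track, 14 mm high, with an upright blue grip on its middle (22 mm across, 24 mm along the track, 50 mm tall, top 99 mm above the table). Origin: centre of the block's underside, 35 mm above the table; y along the track towards the red stop. It cannot leave the track, slides freely with about 1 N and stays where it is let go
- grip (a point): point in the runner's blue grip, on its axis, 80 mm above the table (19 mm below the grip's top). Felt here: entering the sticky spot from either side takes a sudden 8 to 12 N, falling off towards the far side. The spot is symmetrical: its middle lies half-way between where the drag sets in on the way there and on the way back
- red_stop: red rubber buffer, 14 mm thick round peg lying along the track in an aluminium holder at the track's +y end; its top is 49 mm above the table, the holder's 50 mm. Origin: centre of its face, 120 mm from the track's middle; the runner's middle is 100 mm from the track's middle when its block touches it. It gives about 1 mm for every 2.5 N
- black_stop: black rubber buffer at the track's -y end, otherwise the same as the red one, 120 mm from the track's middle; its origin is the centre of its face
- jar: bystander: glass jar with a steel screw lid, 72 mm across, 110 mm tall; origin under its centre
- coaster: bystander: white ceramic coaster, 100 mm across, 9 mm thick; origin under its centre
- level: bystander: black plastic spirit level 24 x 230 x 45 mm, long along its y, lying beyond the rail; origin under its centre
- punch: bystander: steel nail punch, 117 mm long along its y, 10 mm thick, lying in front of the rail; origin under its middle
- hook_a: bystander: aluminium picture rail hook, about 34 x 72 x 8 mm, lying flat behind the rail; origin under its middle
- hook_b: bystander: a second hook like the first, also behind the rail; origin under its middle
- driver: bystander: screwdriver with a green handle, lying along its x; origin under its middle

How it is judged:
By the outcome, as a careful person would: the job done as asked, in the order asked, and still so for the second after the job is handed in, with the robot touching nothing.
It also fails if it takes over 51 s, if anything falls off the work surface, if the arm or the gripper's body presses on something with over 40 N, if the wrist force passes 120 N, or if a joint passes its speed limit or range.

## Working session

There is one attempt and no reset: what is moved stays moved. The work goes in short steps, Python scripts to look and compute and a shell command to move; the robot and the scene stay as the last step left them, time stands still between calls to the robot, and variables do not carry over. Pictures are saved under pics/ and viewed, and the job is handed in when it is done.

```bash
ls; mkdir -p pics
cat > h.py <<'E'
import numpy as np, cv2
from cell import arm
def cam(n):
    p=arm.camera_params(n); f=240/np.tan(np.radians(p['fovy'])/2)
    R=cv2.Rodrigues(np.array(p['rvec'],float))[0]; return f,p['cx'],p['cy'],R,np.array(p['tvec'],float)
def unproj(n,u,v,d):
    f,cx,cy,R,t=cam(n); u=np.asarray(u,float);v=np.asarray(v,float)
    c=np.stack([(u-cx)/f*d,(v-cy)/f*d,d],-1); return (c-t)@R
def ray_z(n,u,v,z):
    f,cx,cy,R,t=cam(n); o=-R.T@t; r=R.T@np.array([(u-cx)/f,(v-cy)/f,1]); return o+r*(z-o[2])/r[2]
def proj(n,P):
    f,cx,cy,R,t=cam(n); c=R@np.asarray(P)+t; return f*c[0]/c[2]+cx,f*c[1]/c[2]+cy
E
python3 - <<'E'
from h import *
s=arm.observe(); print({k:np.round(v,3) for k,v in s.items()}, arm.hold_point_z)
for n in ("scene","top"):
    im,d=arm.get_image(n); cv2.imwrite(f'pics/{n}0.png',im[:,:,::-1]); print(arm.camera_params(n))
    for l in ("carriage","red_stop","black_stop","track"):
        for m in arm.masks_of(n,l)[:2]:
            q=m['pixels']&(d>0); v,u=np.nonzero(q)
            P=unproj(n,u,v,d[q]); print(n,l,round(m['conf'],2),np.round(m['rect']),P.mean(0).round(3),P.min(0).round(3),P.max(0).round(3)) if len(u) else 0
            if l=='carriage' and len(u):
                T=P[P[:,2]>0.094]; print('top',len(T),T.mean(0) if len(T) else 0)
E
```

```text
pics
{'clock': np.float64(0.0), 'joints': array([-1.224,  0.435,  0.025,  1.574, -0.012,  1.134, -0.075]), 'dq': array([ 0.001,  0.   , -0.   , -0.   , -0.   , -0.001,  0.001]), 'joint_efforts': array([ 1.0000e-03, -6.6787e+01,  9.8500e-01, -3.1445e+01, -6.1000e-02,
        4.3000e-02,  0.0000e+00]), 'position': array([0.272, 0.562, 0.226]), 'ee_rot': array([-7.010e-01, -3.062e+00,  2.000e-03]), 'force': array([ 0.588,  0.544, -0.033]), 'ft_torque': array([-0.035, -0.026, -0.005]), 'width': np.float64(1.0)} 0.0188
{'fovy': 54.473995433892306, 'cx': 316.22939382579216, 'cy': 236.1109170328681, 'rvec': array([ 1.19625449,  2.57481035, -0.6754841 ]), 'tvec': array([ 0.33900342, -0.31335214,  1.51312169])}
scene carriage 0.88 [342. 276.  21.  20.] [0.572 0.117 0.067] [0.547 0.093 0.033] [0.592 0.135 0.103]
top 73 [0.56689054 0.1139746  0.09732415]
scene carriage 0.56 [365. 270.  25.  26.] [0.491 0.15  0.007] [ 0.477  0.095 -0.004] [0.505 0.196 0.014]
top 0 0
scene track 0.92 [334. 273.  84.  95.] [0.563 0.087 0.033] [ 0.501 -0.082  0.014] [0.622 0.245 0.101]
{'fovy': 49.85680112103927, 'cx': 320.68296138614863, 'cy': 240.10715712234298, 'rvec': array([ 2.10102976, -2.11838793,  0.21884959]), 'tvec': array([0.03433398, 0.52949941, 1.13962158])}
top carriage 0.91 [286. 229.  21.  20.] [0.557 0.11  0.067] [0.537 0.088 0.031] [0.585 0.136 0.104]
top 99 [0.56252445 0.11044513 0.09873254]
top red_stop 0.59 [249. 217.  11.   6.] [0.587 0.202 0.048] [0.581 0.194 0.041] [0.594 0.212 0.053]
top red_stop 0.48 [113. 337.  18.  87.] [0.287 0.506 0.02 ] [ 0.218  0.494 -0.005] [0.414 0.529 0.034]
top black_stop 0.52 [353. 245.   7.   8.] [ 0.52  -0.046  0.048] [ 0.514 -0.054  0.039] [ 0.527 -0.038  0.052]
top track 0.68 [301. 234. 134.  49.] [0.551 0.072 0.034] [ 0.491 -0.081  0.015] [0.619 0.241 0.051]
```

Run:
```python
import cv2
for n in("scene","top"):
    im=cv2.imread(f'pics/{n}0.png'); 
    if n=='top': c=im[140:340,180:445]
    else: c=im[180:360,230:470]
    cv2.imwrite(f'pics/{n}0c.png',cv2.resize(c,None,fx=3,fy=3,interpolation=cv2.INTER_CUBIC))
```

```text
(no output)
```

View pics/top0.png

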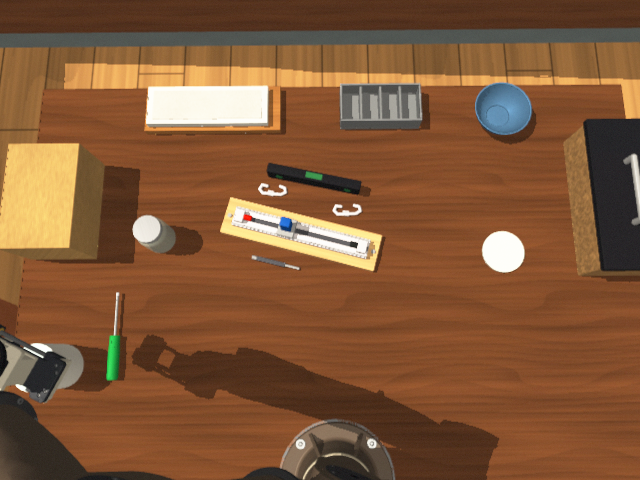

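View pics/top0c.png

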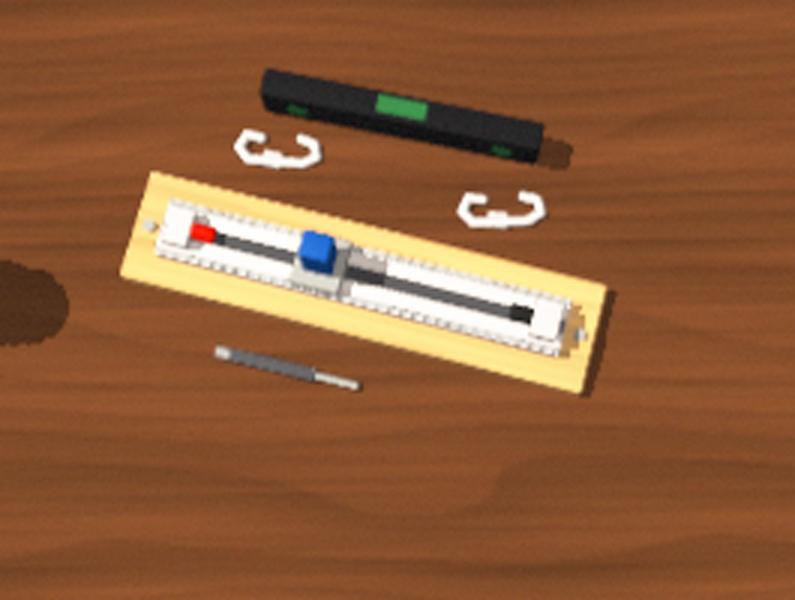

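View pics/scene0.png

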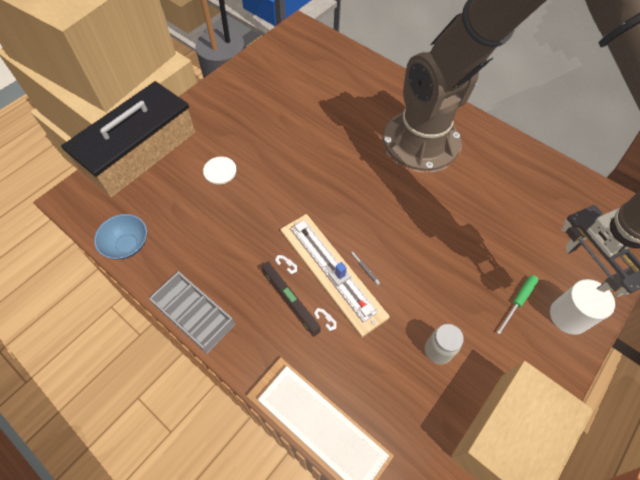

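The top view shows the rail running from about (222,215) to (381,255), with the blue grip at (286,224), the red stop at (249,217) and the black stop at (353,245). Next I'll refine the track's axis and work out the approach.

Run:
```python
from h import *
from scipy.spatial.transform import Rotation as Ro
im=cv2.imread('pics/top0.png'); hsv=cv2.cvtColor(im,cv2.COLOR_BGR2HSV)
def rect(n,c,im,z):
    pts=np.array([ray_z(n,x,y,z)[:2] for x,y in c]); (a,b),wh,ang=cv2.minAreaRect((pts*1000).astype(np.float32)); 
    return np.round([a,b,*wh,ang],1)
for n,win in (("top",(140,340,180,445)),("scene",(200,345,270,400))):
    im=cv2.imread(f'pics/{n}0.png'); hsv=cv2.cvtColor(im,cv2.COLOR_BGR2HSV).astype(int)
    m=(hsv[...,2]>150); w=np.zeros_like(m); w[win[0]:win[1],win[2]:win[3]]=1
    k,l,st,_=cv2.connectedComponentsWithStats((m&w).astype(np.uint8)); i=1+np.argmax(st[1:,4]); print(n,st[i])
    v,u=np.nonzero(l==i); hull=cv2.convexHull(np.stack([u,v],1).astype(np.int32))[:,0]
    print('batten',rect(n,hull,im,0.018))
    b=(hsv[...,0]>100)&(hsv[...,0]<125)&(hsv[...,1]>150)&w
    v,u=np.nonzero(b); print('blue',len(u),u.mean(),v.mean(),ray_z(n,u.mean(),v.mean(),.085))
    r=((hsv[...,0]<6)|(hsv[...,0]>174))&(hsv[...,1]>180)&(hsv[...,2]>150)&w
    v,u=np.nonzero(r); print('red',len(u),ray_z(n,u.mean(),v.mean(),.047))
s=arm.observe(); R=Ro.from_rotvec(s['ee_rot']).as_matrix(); print(R.round(3))
for l in("jar","level"):
  for m in arm.look_for("top",l)[:2]: print(l,m['conf'],m['rect'],ray_z("top",*m['rect'][:2],.045))
```

```text
top [ 220  197  163   75 5465]
batten [555.6  78.6 381.7  93.2  74.8]
blue 129 285.6046511627907 223.62790697674419 [0.56251956 0.10934792 0.085     ]
red 37 [0.58804019 0.20261315 0.047     ]
scene [  270   200   130   145 13416]
batten [545.3  74.3 430.4 361.1  40.2]
blue 0 nan nan [nan nan nan]
red 0 [nan nan nan]
[[-0.9    0.435  0.   ]
 [ 0.435  0.9   -0.   ]
 [-0.    -0.    -1.   ]]
jar 0.85 [153.9, 235.2, 43.7, 40.8] [0.54717073 0.4207833  0.045     ]
jar 0.57 [286.5, 227.6, 18.0, 21.9] [0.56276961 0.11004939 0.045     ]
level 0.95 [312.4, 180.9, 92.8, 30.8] [0.67716257 0.04869434 0.045     ]<stdin>:14: RuntimeWarning: Mean of empty slice.
  ret = ret.dtype.type(ret / rcount)
<stdin>:16: RuntimeWarning: Mean of empty slice.
```

View pics/scene0c.png

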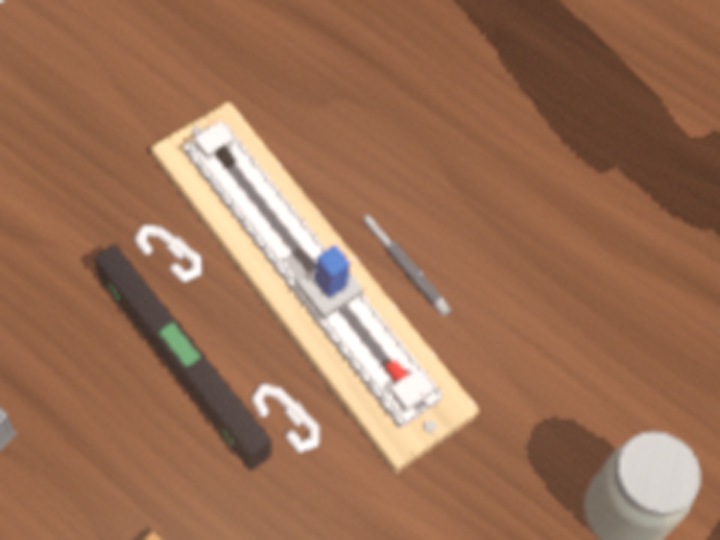

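The fits agree: batten centre (0.5556, 0.0786), axis 74.8° and size 382x93, and the stops give the same direction. The grip is at about (0.564, 0.111). I'll grip with the jaws along the track, which takes a tool-z turn of -10.6°.

```bash
python3 -m pendant '[[[0,0,0],[0,0,-5.3],0.0918],[[0,0,0],[0,0,-5.3],0.0918],[[-0.02,-0.018,0],[0,0,0],0.0918],[[-0.04,-0.036,0],[0,0,0],0.0918],[[-0.04,-0.036,0],[0,0,0],0.0918],[[-0.04,-0.036,0],[0,0,0],0.0918],[[-0.04,-0.036,0],[0,0,0],0.0918],[[-0.04,-0.036,0],[0,0,0],0.0918],[[-0.04,-0.036,0],[0,0,0],0.0918],[[-0.04,-0.036,0],[0,0,0],0.0918]]' 20
python3 -m pendant '[[[-0.04,-0.036,0],[0,0,0],0.0918],[[-0.03,-0.02,0],[0,0,0],0.0918],[[-0.02,-0.015,0],[0,0,0],0.0918],[[0,0,0],[0,0,0],0.0918],[[0,0,0],[0,0,0],0.0918]]'
cat > st.py <<'E'
from h import *
from scipy.spatial.transform import Rotation as Ro
C=np.array([.5556,.0786]); D=np.array([.2622,.965]); L=np.array([.965,-.2622])
def st():
    s=arm.observe(); p=s['position']; R=Ro.from_rotvec(s['ee_rot']).as_matrix()
    f=s['force'][:2]
    print('t',round(float(s['clock']),2),'s %.1f lat %.1f z %.1f mm'%((p[:2]-C)@D*1e3,(p[:2]-C)@L*1e3,p[2]*1e3),'az %.2f tilt %.2f'%(np.degrees(np.arctan2(R[1,1],R[0,1])),np.degrees(np.arccos(-R[2,2]))),'F along %.2f lat %.2f z %.2f'%(f@D,f@L,s['force'][2]),'w %.1f'%(s['width']*91.8))
if __name__=='__main__': st()
E
python3 st.py
```

```text
clock: 1.85
position: [0.4915, 0.2208, 0.227]
ee_rot: [0.419, 3.113, 0.0]
force: [1.4, 0.3, 0.8]
width: 1.002
clock: 2.48
position: [0.5583, 0.1317, 0.2267]
ee_rot: [-0.416, -3.113, -0.001]
force: [0.3, 0.1, 0.3]
width: 1.002
t 2.48 s 51.9 lat -11.3 z 226.7 mm az 74.78 tilt 0.03 F along 0.17 lat 0.27 z 0.35 w 92.0
```

```bash
python3 -m pendant '[[[-0.0113,-0.0184,0.01],[0,0,0],0.0918],[[0,0,0.03],[0,0,0],0.0918],[[0,0,0.03],[0,0,0],0.0918],[[0,0,0.03],[0,0,0],0.0918],[[0,0,0],[0,0,0],0.0918]]'; python3 st.py
python3 - <<'E'
from h import *
for n,w in (("scene",(180,360,230,470)),("top",(140,320,180,420))):
    im,d=arm.get_image(n); cv2.imwrite(f'pics/{n}1.png',cv2.resize(im[w[0]:w[1],w[2]:w[3],::-1],None,fx=3,fy=3,interpolation=cv2.INTER_CUBIC))
E
```

```text
clock: 3.1
position: [0.5628, 0.1116, 0.125]
ee_rot: [-0.412, -3.11, 0.002]
force: [-0.5, 0.4, 0.8]
width: 0.999
t 3.1 s 33.8 lat -1.8 z 125.0 mm az 74.91 tilt 0.25 F along 0.23 lat -0.54 z 0.80 w 91.7
```

View pics/scene1.png

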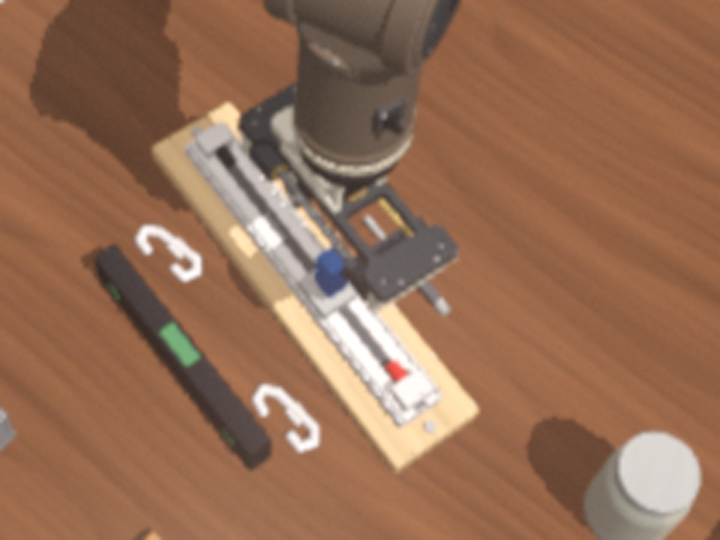

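View pics/top1.png

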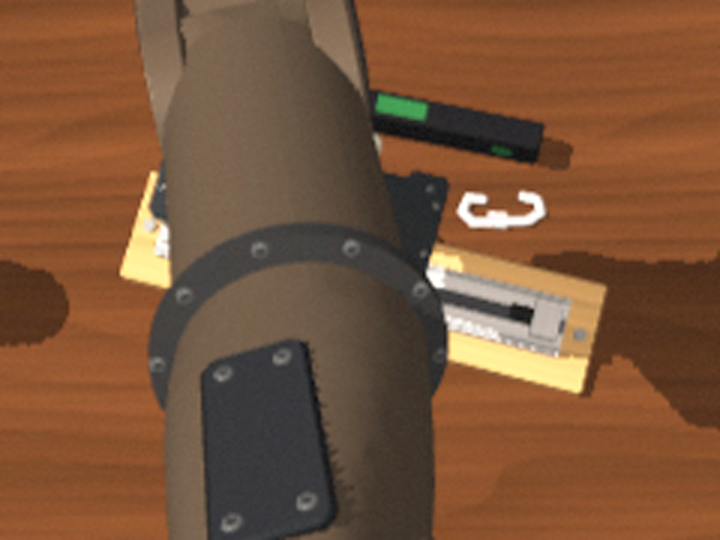

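The scene view shows the fingers straddling the blue grip (330,270 in the crop), with the far side clear. Descending and closing.

```bash
python3 -m pendant '[[[-0.001,0,0.025],[0,0,0],0.0918],[[0,0,0.025],[0,0,0],0.0918],[[0,0,0.014],[0,0,0],0.0918],[[0,0,0],[0,0,0],0.0918]]'; python3 st.py
python3 -m pendant '[[[0,0,0],[0,0,0],0.02],[[0,0,0],[0,0,0],0.02],[[0,0,0],[0,0,0],0.02]]' 20; python3 st.py
```

```text
clock: 3.7
position: [0.5659, 0.1108, 0.0629]
ee_rot: [-0.415, -3.114, 0.0]
force: [-0.4, -0.3, -0.5]
width: 0.999
t 3.7 s 33.8 lat 1.5 z 62.9 mm az 74.83 tilt 0.02 F along -0.44 lat -0.28 z -0.46 w 91.7
clock: 4.08
position: [0.5663, 0.1107, 0.0633]
ee_rot: [0.415, 3.113, 0.001]
force: [-0.3, 0.4, -0.0]
width: 0.723
t 4.08 s 33.8 lat 1.9 z 63.3 mm az 74.82 tilt 0.06 F along 0.32 lat -0.41 z -0.00 w 66.4
```

```bash
python3 -m pendant '[[[0.001,0,0.002],[0,0,0],0.02],[[0,0,0],[0,0,0],0.02],[[0,0,0],[0,0,0],0.02],[[0,0,0],[0,0,0],0.02],[[0,0,0],[0,0,0],0.02],[[0,0,0],[0,0,0],0.02],[[0,0,0],[0,0,0],0.02]]' 20; python3 st.py
python3 -m pendant '[[[0,0,0],[0,0,0],0.02],[[0,0,0],[0,0,0],0.02]]'; python3 st.py
```

```text
clock: 4.95
position: [0.565, 0.1108, 0.0607]
ee_rot: [0.415, 3.114, -0.0]
force: [0.1, 0.2, -0.9]
width: 0.259
t 4.95 s 33.6 lat 0.6 z 60.7 mm az 74.82 tilt 0.00 F along 0.20 lat 0.05 z -0.87 w 23.8
clock: 5.2
position: [0.565, 0.1109, 0.0607]
ee_rot: [0.415, 3.114, -0.0]
force: [0.4, -0.8, 1.1]
width: 0.263
t 5.2 s 33.6 lat 0.6 z 60.7 mm az 74.82 tilt 0.00 F along -0.67 lat 0.62 z 1.10 w 24.1
```

Gripped at 24 mm, which is the grip's known size. Now feeling towards the red stop in 3 mm rows.

```bash
r(){ python3 st.py; }
python3 -m pendant '[[[0,0.003,0],[0,0,0],0.02]]'>/dev/null; r
python3 -m pendant '[[[0,0.003,0],[0,0,0],0.02]]'>/dev/null; r
python3 -m pendant '[[[0,0.003,0],[0,0,0],0.02]]'>/dev/null; r
python3 -m pendant '[[[0,0.003,0],[0,0,0],0.02]]'>/dev/null; r
python3 -m pendant '[[[0,0.003,0],[0,0,0],0.02]]'>/dev/null; r
python3 -m pendant '[[[0,0.003,0],[0,0,0],0.02]]'>/dev/null; r
python3 -m pendant '[[[0,0.003,0],[0,0,0],0.02]]'>/dev/null; r
python3 -m pendant '[[[0,0.003,0],[0,0,0],0.02]]'>/dev/null; r
```

```text
t 5.33 s 36.3 lat 0.6 z 60.7 mm az 74.80 tilt 0.02 F along -0.58 lat -0.00 z -0.46 w 23.4
t 5.45 s 39.8 lat 0.6 z 60.7 mm az 74.82 tilt 0.00 F along -1.21 lat 0.39 z 1.15 w 24.3
t 5.58 s 42.9 lat 0.6 z 60.7 mm az 74.83 tilt 0.00 F along -2.04 lat 0.33 z 0.73 w 23.9
t 5.7 s 45.9 lat 0.5 z 60.7 mm az 74.83 tilt 0.00 F along -1.49 lat -0.46 z 0.50 w 23.7
t 5.83 s 48.9 lat 0.5 z 60.7 mm az 74.83 tilt 0.00 F along -1.20 lat -0.34 z 0.24 w 24.2
t 5.95 s 51.9 lat 0.6 z 60.7 mm az 74.82 tilt 0.00 F along -0.80 lat 0.66 z -0.13 w 23.8
t 6.08 s 54.8 lat 0.5 z 60.7 mm az 74.83 tilt 0.01 F along -0.93 lat -0.17 z 2.29 w 23.9
t 6.2 s 57.9 lat 0.5 z 60.7 mm az 74.83 tilt 0.00 F along -1.13 lat -1.16 z 0.63 w 24.0
```

```bash
r(){ python3 st.py; }
python3 -m pendant '[[[0,0.003,0],[0,0,0],0.02]]'>/dev/null; r
python3 -m pendant '[[[0,0.003,0],[0,0,0],0.02]]'>/dev/null; r
python3 -m pendant '[[[0,0.003,0],[0,0,0],0.02]]'>/dev/null; r
python3 -m pendant '[[[0,0.003,0],[0,0,0],0.02]]'>/dev/null; r
python3 -m pendant '[[[0,0.003,0],[0,0,0],0.02]]'>/dev/null; r
python3 -m pendant '[[[0,0.003,0],[0,0,0],0.02]]'>/dev/null; r
python3 -m pendant '[[[0,0.003,0],[0,0,0],0.02]]'>/dev/null; r
python3 -m pendant '[[[0,0.003,0],[0,0,0],0.02]]'>/dev/null; r
python3 -m pendant '[[[0,0.003,0],[0,0,0],0.02]]'>/dev/null; r
python3 -m pendant '[[[0,0.003,0],[0,0,0],0.02]]'>/dev/null; r
```

```text
t 6.33 s 60.9 lat 0.5 z 60.7 mm az 74.83 tilt 0.01 F along -1.01 lat -0.24 z 0.70 w 23.9
t 6.45 s 63.9 lat 0.5 z 60.7 mm az 74.83 tilt 0.01 F along -2.59 lat -1.34 z 1.14 w 23.9
t 6.58 s 66.8 lat 0.5 z 60.7 mm az 74.82 tilt 0.01 F along -1.46 lat -0.90 z 0.42 w 23.9
t 6.7 s 69.8 lat 0.5 z 60.7 mm az 74.82 tilt 0.01 F along -1.47 lat -0.99 z 1.57 w 24.1
t 6.83 s 72.9 lat 0.5 z 60.7 mm az 74.83 tilt 0.01 F along -1.19 lat -1.70 z 1.53 w 23.7
t 6.95 s 75.8 lat 0.5 z 60.7 mm az 74.83 tilt 0.01 F along -0.22 lat -1.32 z 0.26 w 23.8
t 7.08 s 78.9 lat 0.5 z 60.8 mm az 74.83 tilt 0.01 F along -1.32 lat -1.39 z 1.49 w 23.9
t 7.2 s 81.9 lat 0.4 z 60.7 mm az 74.83 tilt 0.01 F along -0.30 lat -1.56 z 0.85 w 23.8
t 7.33 s 84.9 lat 0.5 z 60.7 mm az 74.83 tilt 0.01 F along -0.54 lat -1.81 z 2.14 w 23.6
t 7.45 s 87.9 lat 0.5 z 60.7 mm az 74.83 tilt 0.01 F along -1.01 lat -2.33 z 2.17 w 23.6
```

```bash
r(){ python3 st.py; }
python3 -m pendant '[[[0,0.003,0],[0,0,0],0.02]]'>/dev/null; r
python3 -m pendant '[[[0,0.0015,0],[0,0,0],0.02]]'>/dev/null; r
python3 -m pendant '[[[0,0.0015,0],[0,0,0],0.02]]'>/dev/null; r
python3 -m pendant '[[[0,0.001,0],[0,0,0],0.02]]'>/dev/null; r
python3 -m pendant '[[[0,0.001,0],[0,0,0],0.02]]'>/dev/null; r
python3 -m pendant '[[[0,0.001,0],[0,0,0],0.02]]'>/dev/null; r
python3 -m pendant '[[[0,0.001,0],[0,0,0],0.02]]'>/dev/null; r
```

```text
t 7.58 s 90.9 lat 0.4 z 60.7 mm az 74.82 tilt 0.01 F along -1.05 lat -2.10 z 2.40 w 24.0
t 7.7 s 92.5 lat 0.4 z 60.7 mm az 74.84 tilt 0.01 F along -1.34 lat -2.51 z 1.91 w 24.1
t 7.83 s 93.7 lat 0.4 z 60.7 mm az 74.83 tilt 0.01 F along -1.25 lat -2.97 z 2.10 w 23.7
t 7.95 s 94.7 lat 0.4 z 60.7 mm az 74.83 tilt 0.01 F along -1.47 lat -2.95 z 1.86 w 23.8
t 8.07 s 95.7 lat 0.4 z 60.7 mm az 74.83 tilt 0.01 F along -0.01 lat -3.57 z 2.84 w 23.7
t 8.2 s 96.6 lat 0.4 z 60.7 mm az 74.82 tilt 0.01 F along -0.73 lat -3.45 z 3.17 w 23.8
t 8.32 s 97.7 lat 0.4 z 60.7 mm az 74.82 tilt 0.01 F along -1.11 lat -3.68 z 2.42 w 23.9
```

```bash
r(){ python3 st.py; }
python3 -m pendant '[[[0,0.001,0],[0,0,0],0.02]]'>/dev/null; r
python3 -m pendant '[[[0,0.001,0],[0,0,0],0.02]]'>/dev/null; r
python3 -m pendant '[[[0,0.001,0],[0,0,0],0.02]]'>/dev/null; r
```

```text
t 8.45 s 98.7 lat 0.4 z 60.7 mm az 74.83 tilt 0.01 F along -0.73 lat -3.39 z 4.36 w 23.7
t 8.57 s 99.7 lat 0.4 z 60.7 mm az 74.83 tilt 0.01 F along -1.59 lat -3.70 z 3.77 w 23.7
t 8.7 s 100.6 lat 0.4 z 60.7 mm az 74.82 tilt 0.02 F along -2.51 lat -4.06 z 3.83 w 23.7
```

```bash
r(){ python3 st.py; }
python3 -m pendant '[[[0,0.001,0],[0,0,0],0.02]]'>/dev/null; r
python3 -m pendant '[[[0,0.001,0],[0,0,0],0.02]]'>/dev/null; r
```

```text
t 8.82 s 101.2 lat 0.4 z 60.7 mm az 74.81 tilt 0.04 F along -3.33 lat -5.02 z 5.04 w 23.9
t 8.95 s 101.8 lat 0.4 z 60.7 mm az 74.79 tilt 0.07 F along -4.78 lat -5.47 z 6.16 w 23.7
```

```bash
r(){ python3 st.py; }
python3 -m pendant '[[[0,0.001,0],[0,0,0],0.02]]'>/dev/null; r
python3 -m pendant '[[[0,0,0],[0,0,0],0.02]]'>/dev/null; r
```

```text
t 9.07 s 102.4 lat 0.4 z 60.7 mm az 74.78 tilt 0.10 F along -6.04 lat -6.03 z 6.53 w 23.7
t 9.2 s 102.4 lat 0.4 z 60.7 mm az 74.78 tilt 0.10 F along -5.85 lat -5.06 z 5.24 w 24.4
```

There's a clear light press on the red stop of about 5 N, with contact near s = 100.3, as it should be. Going back: quickly over the stretch already felt free, then in 2 mm rows.

```bash
r(){ python3 st.py; }
python3 -m pendant '[[[0,-0.003,0],[0,0,0],0.02],[[0,-0.005,0],[0,0,0],0.02],[[0,-0.007,0],[0,0,0],0.02],[[0,-0.007,0],[0,0,0],0.02],[[0,-0.007,0],[0,0,0],0.02],[[0,-0.007,0],[0,0,0],0.02],[[0,-0.007,0],[0,0,0],0.02],[[0,-0.007,0],[0,0,0],0.02],[[0,-0.005,0],[0,0,0],0.02],[[0,-0.003,0],[0,0,0],0.02]]'>/dev/null; r
python3 -m pendant '[[[0,-0.002,0],[0,0,0],0.02]]'>/dev/null; r
python3 -m pendant '[[[0,-0.002,0],[0,0,0],0.02]]'>/dev/null; r
python3 -m pendant '[[[0,-0.002,0],[0,0,0],0.02]]'>/dev/null; r
python3 -m pendant '[[[0,-0.002,0],[0,0,0],0.02]]'>/dev/null; r
python3 -m pendant '[[[0,-0.002,0],[0,0,0],0.02]]'>/dev/null; r
python3 -m pendant '[[[0,-0.002,0],[0,0,0],0.02]]'>/dev/null; r
python3 -m pendant '[[[0,-0.002,0],[0,0,0],0.02]]'>/dev/null; r
python3 -m pendant '[[[0,-0.002,0],[0,0,0],0.02]]'>/dev/null; r
python3 -m pendant '[[[0,-0.002,0],[0,0,0],0.02]]'>/dev/null; r
python3 -m pendant '[[[0,-0.002,0],[0,0,0],0.02]]'>/dev/null; r
```

```text
t 10.45 s 45.2 lat 0.6 z 60.7 mm az 74.81 tilt 0.00 F along 1.78 lat -2.73 z 0.53 w 24.1
t 10.57 s 43.5 lat 0.7 z 60.7 mm az 74.82 tilt 0.01 F along 0.72 lat -3.49 z 1.43 w 24.1
t 10.7 s 41.7 lat 0.6 z 60.7 mm az 74.83 tilt 0.01 F along 0.63 lat -3.23 z 0.03 w 23.6
t 10.82 s 39.6 lat 0.6 z 60.7 mm az 74.83 tilt 0.01 F along 0.30 lat -2.65 z 1.60 w 23.9
t 10.95 s 37.6 lat 0.6 z 60.7 mm az 74.83 tilt 0.01 F along 1.22 lat -2.86 z -0.18 w 23.9
t 11.07 s 35.5 lat 0.6 z 60.7 mm az 74.82 tilt 0.01 F along 0.71 lat -3.00 z 0.93 w 24.2
t 11.2 s 33.5 lat 0.7 z 60.7 mm az 74.82 tilt 0.01 F along 1.34 lat -1.73 z 0.75 w 23.6
t 11.32 s 31.5 lat 0.6 z 60.7 mm az 74.82 tilt 0.01 F along 1.10 lat -2.53 z 0.62 w 24.1
t 11.45 s 29.5 lat 0.7 z 60.7 mm az 74.82 tilt 0.01 F along 0.09 lat -2.65 z 0.58 w 24.1
t 11.57 s 27.5 lat 0.7 z 60.7 mm az 74.82 tilt 0.01 F along 0.78 lat -1.86 z 0.22 w 23.9
t 11.7 s 25.5 lat 0.7 z 60.7 mm az 74.82 tilt 0.01 F along 1.10 lat -3.05 z -1.43 w 23.8
```

```bash
r(){ python3 st.py; }
python3 -m pendant '[[[0,-0.002,0],[0,0,0],0.02]]'>/dev/null; r
python3 -m pendant '[[[0,-0.002,0],[0,0,0],0.02]]'>/dev/null; r
python3 -m pendant '[[[0,-0.002,0],[0,0,0],0.02]]'>/dev/null; r
python3 -m pendant '[[[0,-0.002,0],[0,0,0],0.02]]'>/dev/null; r
python3 -m pendant '[[[0,-0.002,0],[0,0,0],0.02]]'>/dev/null; r
python3 -m pendant '[[[0,-0.002,0],[0,0,0],0.02]]'>/dev/null; r
python3 -m pendant '[[[0,-0.002,0],[0,0,0],0.02]]'>/dev/null; r
python3 -m pendant '[[[0,-0.002,0],[0,0,0],0.02]]'>/dev/null; r
python3 -m pendant '[[[0,-0.002,0],[0,0,0],0.02]]'>/dev/null; r
python3 -m pendant '[[[0,-0.002,0],[0,0,0],0.02]]'>/dev/null; r
python3 -m pendant '[[[0,-0.002,0],[0,0,0],0.02]]'>/dev/null; r
python3 -m pendant '[[[0,-0.002,0],[0,0,0],0.02]]'>/dev/null; r
```

```text
t 11.82 s 23.5 lat 0.6 z 60.7 mm az 74.83 tilt 0.01 F along 1.34 lat -1.85 z -0.30 w 24.0
t 11.95 s 21.5 lat 0.7 z 60.7 mm az 74.82 tilt 0.01 F along 0.69 lat -1.68 z -0.89 w 24.2
t 12.07 s 19.5 lat 0.7 z 60.7 mm az 74.82 tilt 0.01 F along 0.85 lat -1.81 z -0.67 w 24.0
t 12.2 s 17.5 lat 0.7 z 60.7 mm az 74.82 tilt 0.01 F along 1.47 lat -2.11 z -1.76 w 23.7
t 12.32 s 15.5 lat 0.7 z 60.7 mm az 74.82 tilt 0.01 F along 1.32 lat -0.52 z -1.30 w 23.8
t 12.45 s 14.0 lat 0.7 z 60.8 mm az 74.83 tilt 0.04 F along 4.29 lat 0.03 z -3.34 w 23.6
t 12.57 s 13.1 lat 0.7 z 60.8 mm az 74.87 tilt 0.11 F along 8.66 lat -0.53 z -4.36 w 24.1
t 12.7 s 12.1 lat 0.7 z 60.8 mm az 74.92 tilt 0.18 F along 8.78 lat -0.62 z -6.37 w 23.9
t 12.82 s 10.1 lat 0.7 z 60.8 mm az 74.92 tilt 0.17 F along 8.06 lat -0.23 z -4.32 w 24.2
t 12.95 s 7.8 lat 0.7 z 60.8 mm az 74.91 tilt 0.15 F along 7.84 lat -1.14 z -4.66 w 23.8
t 13.07 s 5.3 lat 0.7 z 60.8 mm az 74.90 tilt 0.12 F along 4.81 lat -0.78 z -3.71 w 23.7
t 13.2 s 2.8 lat 0.7 z 60.8 mm az 74.87 tilt 0.09 F along 4.78 lat -0.47 z -3.05 w 24.0
```

Drag sets in at s ≈ 14 on the way there. Carrying on to the black stop.

```bash
r(){ python3 st.py; }
python3 -m pendant '[[[0,-0.002,0],[0,0,0],0.02]]'>/dev/null; r
python3 -m pendant '[[[0,-0.002,0],[0,0,0],0.02]]'>/dev/null; r
python3 -m pendant '[[[0,-0.002,0],[0,0,0],0.02]]'>/dev/null; r
python3 -m pendant '[[[0,-0.002,0],[0,0,0],0.02]]'>/dev/null; r
python3 -m pendant '[[[0,-0.003,0],[0,0,0],0.02]]'>/dev/null; r
python3 -m pendant '[[[0,-0.003,0],[0,0,0],0.02]]'>/dev/null; r
python3 -m pendant '[[[0,-0.003,0],[0,0,0],0.02]]'>/dev/null; r
python3 -m pendant '[[[0,-0.003,0],[0,0,0],0.02]]'>/dev/null; r
python3 -m pendant '[[[0,-0.003,0],[0,0,0],0.02]]'>/dev/null; r
python3 -m pendant '[[[0,-0.003,0],[0,0,0],0.02]]'>/dev/null; r
python3 -m pendant '[[[0,-0.003,0],[0,0,0],0.02]]'>/dev/null; r
python3 -m pendant '[[[0,-0.003,0],[0,0,0],0.02]]'>/dev/null; r
python3 -m pendant '[[[0,-0.003,0],[0,0,0],0.02]]'>/dev/null; r
python3 -m pendant '[[[0,-0.003,0],[0,0,0],0.02]]'>/dev/null; r
python3 -m pendant '[[[0,-0.003,0],[0,0,0],0.02]]'>/dev/null; r
python3 -m pendant '[[[0,-0.003,0],[0,0,0],0.02]]'>/dev/null; r
```

```text
t 13.32 s 0.2 lat 0.7 z 60.8 mm az 74.86 tilt 0.05 F along 1.88 lat 1.35 z -3.88 w 23.9
t 13.45 s -2.9 lat 0.8 z 60.8 mm az 74.81 tilt 0.03 F along 1.53 lat -1.05 z -1.55 w 23.8
t 13.57 s -5.1 lat 0.7 z 60.7 mm az 74.79 tilt 0.03 F along 1.39 lat -0.40 z -2.28 w 24.0
t 13.7 s -6.9 lat 0.7 z 60.7 mm az 74.80 tilt 0.02 F along 0.93 lat 0.03 z -1.48 w 23.7
t 13.82 s -9.6 lat 0.8 z 60.7 mm az 74.82 tilt 0.01 F along 0.75 lat 0.70 z -3.23 w 24.2
t 13.95 s -12.7 lat 0.8 z 60.7 mm az 74.81 tilt 0.02 F along 1.13 lat 0.48 z -3.68 w 23.9
t 14.07 s -15.7 lat 0.8 z 60.7 mm az 74.81 tilt 0.01 F along 1.49 lat 1.08 z -3.68 w 23.8
t 14.2 s -18.6 lat 0.8 z 60.8 mm az 74.82 tilt 0.02 F along 0.99 lat 1.58 z -3.05 w 23.7
t 14.32 s -21.6 lat 0.8 z 60.7 mm az 74.82 tilt 0.02 F along 0.27 lat 1.70 z -4.17 w 24.6
t 14.45 s -24.6 lat 0.8 z 60.7 mm az 74.82 tilt 0.02 F along 0.15 lat 1.75 z -3.54 w 23.7
t 14.57 s -27.5 lat 0.8 z 60.8 mm az 74.83 tilt 0.02 F along 1.42 lat 3.16 z -4.26 w 24.0
t 14.7 s -30.5 lat 0.8 z 60.8 mm az 74.82 tilt 0.02 F along 1.33 lat 2.04 z -5.41 w 23.8
t 14.82 s -33.6 lat 0.8 z 60.8 mm az 74.82 tilt 0.02 F along 1.98 lat 3.36 z -5.83 w 23.8
t 14.95 s -36.6 lat 0.9 z 60.8 mm az 74.82 tilt 0.03 F along 2.45 lat 2.71 z -6.53 w 23.8
t 15.07 s -39.6 lat 0.8 z 60.7 mm az 74.82 tilt 0.02 F along 0.61 lat 2.95 z -5.53 w 23.7
t 15.2 s -42.5 lat 0.8 z 60.8 mm az 74.82 tilt 0.02 F along 0.70 lat 3.88 z -5.90 w 23.8
```

```bash
r(){ python3 st.py; }
python3 -m pendant '[[[-0.0002,-0.003,0.0002],[0,0,0],0.02]]'>/dev/null; r
python3 -m pendant '[[[0,-0.003,0],[0,0,0],0.02]]'>/dev/null; r
python3 -m pendant '[[[0,-0.003,0],[0,0,0],0.02]]'>/dev/null; r
python3 -m pendant '[[[0,-0.003,0],[0,0,0],0.02]]'>/dev/null; r
python3 -m pendant '[[[0,-0.003,0],[0,0,0],0.02]]'>/dev/null; r
python3 -m pendant '[[[0,-0.003,0],[0,0,0],0.02]]'>/dev/null; r
python3 -m pendant '[[[0,-0.003,0],[0,0,0],0.02]]'>/dev/null; r
python3 -m pendant '[[[0,-0.003,0],[0,0,0],0.02]]'>/dev/null; r
python3 -m pendant '[[[0,-0.003,0],[0,0,0],0.02]]'>/dev/null; r
python3 -m pendant '[[[0,-0.003,0],[0,0,0],0.02]]'>/dev/null; r
python3 -m pendant '[[[0,-0.003,0],[0,0,0],0.02]]'>/dev/null; r
python3 -m pendant '[[[0,-0.003,0],[0,0,0],0.02]]'>/dev/null; r
python3 -m pendant '[[[0,-0.003,0],[0,0,0],0.02]]'>/dev/null; r
python3 -m pendant '[[[0,-0.003,0],[0,0,0],0.02]]'>/dev/null; r
python3 -m pendant '[[[0,-0.003,0],[0,0,0],0.02]]'>/dev/null; r
python3 -m pendant '[[[0,-0.003,0],[0,0,0],0.02]]'>/dev/null; r
```

```text
t 15.32 s -45.5 lat 0.9 z 60.7 mm az 74.82 tilt 0.01 F along 0.78 lat 2.07 z -0.93 w 23.6
t 15.45 s -48.4 lat 0.9 z 60.7 mm az 74.82 tilt 0.02 F along 1.28 lat 1.54 z -2.59 w 24.0
t 15.57 s -51.5 lat 0.9 z 60.7 mm az 74.82 tilt 0.02 F along 1.42 lat 2.34 z -1.22 w 23.9
t 15.7 s -54.4 lat 0.9 z 60.7 mm az 74.83 tilt 0.02 F along 0.73 lat 1.72 z -1.02 w 23.8
t 15.82 s -57.4 lat 0.9 z 60.7 mm az 74.83 tilt 0.02 F along 1.10 lat 2.95 z 0.54 w 23.7
t 15.95 s -60.5 lat 0.9 z 60.7 mm az 74.83 tilt 0.02 F along 1.41 lat 2.02 z 1.04 w 24.3
t 16.07 s -63.4 lat 0.9 z 60.7 mm az 74.83 tilt 0.02 F along 0.50 lat 1.72 z 2.69 w 24.2
t 16.2 s -66.5 lat 0.9 z 60.7 mm az 74.83 tilt 0.02 F along 1.15 lat 1.05 z 2.56 w 23.9
t 16.32 s -69.5 lat 0.9 z 60.7 mm az 74.83 tilt 0.02 F along 1.69 lat 2.57 z 2.84 w 23.8
t 16.45 s -72.5 lat 1.0 z 60.7 mm az 74.82 tilt 0.02 F along 1.87 lat 1.56 z 4.45 w 23.8
t 16.57 s -75.5 lat 1.0 z 60.7 mm az 74.82 tilt 0.02 F along 1.44 lat 2.22 z 5.09 w 23.8
t 16.7 s -78.5 lat 1.0 z 60.7 mm az 74.82 tilt 0.02 F along 1.60 lat 1.50 z 5.29 w 24.0
t 16.82 s -81.5 lat 1.0 z 60.6 mm az 74.82 tilt 0.02 F along 1.31 lat 1.48 z 6.28 w 23.7
t 16.95 s -84.5 lat 1.0 z 60.6 mm az 74.82 tilt 0.02 F along 0.96 lat 1.68 z 5.07 w 24.0
t 17.07 s -87.5 lat 1.0 z 60.7 mm az 74.82 tilt 0.02 F along 1.75 lat 1.87 z 4.75 w 23.9
t 17.2 s -90.5 lat 1.0 z 60.7 mm az 74.82 tilt 0.03 F along 1.30 lat 1.76 z 5.65 w 24.2
```

```bash
r(){ python3 st.py; }
python3 -m pendant '[[[0,-0.0015,-0.0002],[0,0,0],0.02]]'>/dev/null; r
python3 -m pendant '[[[0,-0.0015,0],[0,0,0],0.02]]'>/dev/null; r
python3 -m pendant '[[[0,-0.001,0],[0,0,0],0.02]]'>/dev/null; r
python3 -m pendant '[[[0,-0.001,0],[0,0,0],0.02]]'>/dev/null; r
python3 -m pendant '[[[0,-0.001,0],[0,0,0],0.02]]'>/dev/null; r
python3 -m pendant '[[[0,-0.001,0],[0,0,0],0.02]]'>/dev/null; r
python3 -m pendant '[[[0,-0.001,0],[0,0,0],0.02]]'>/dev/null; r
python3 -m pendant '[[[0,-0.001,0],[0,0,0],0.02]]'>/dev/null; r
python3 -m pendant '[[[0,-0.001,0],[0,0,0],0.02]]'>/dev/null; r
```

```text
t 17.32 s -92.1 lat 1.0 z 60.7 mm az 74.81 tilt 0.02 F along 0.29 lat 2.38 z 0.11 w 24.3
t 17.45 s -93.4 lat 1.0 z 60.7 mm az 74.82 tilt 0.02 F along 1.03 lat 2.57 z 1.22 w 24.0
t 17.57 s -94.4 lat 1.0 z 60.7 mm az 74.82 tilt 0.02 F along 1.12 lat 3.06 z 0.69 w 23.7
t 17.7 s -95.4 lat 1.0 z 60.7 mm az 74.83 tilt 0.02 F along 1.85 lat 4.28 z -0.34 w 23.8
t 17.82 s -96.4 lat 1.0 z 60.7 mm az 74.83 tilt 0.02 F along 0.97 lat 4.62 z 0.09 w 23.9
t 17.95 s -97.4 lat 1.0 z 60.7 mm az 74.83 tilt 0.02 F along 1.17 lat 4.69 z -0.14 w 23.9
t 18.07 s -98.4 lat 1.0 z 60.7 mm az 74.82 tilt 0.02 F along 1.44 lat 4.73 z -1.14 w 24.0
t 18.2 s -99.4 lat 1.0 z 60.7 mm az 74.82 tilt 0.02 F along 0.55 lat 4.84 z -2.12 w 23.7
t 18.32 s -100.4 lat 1.0 z 60.7 mm az 74.82 tilt 0.02 F along 1.23 lat 5.28 z -0.81 w 24.3
```

```bash
r(){ python3 st.py; }
python3 -m pendant '[[[0,-0.001,0],[0,0,0],0.02]]'>/dev/null; r
python3 -m pendant '[[[0,-0.001,0],[0,0,0],0.02]]'>/dev/null; r
python3 -m pendant '[[[0,-0.001,0],[0,0,0],0.02]]'>/dev/null; r
```

```text
t 18.45 s -101.1 lat 1.0 z 60.7 mm az 74.83 tilt 0.03 F along 1.96 lat 6.54 z -1.80 w 23.8
t 18.57 s -101.7 lat 1.0 z 60.7 mm az 74.85 tilt 0.05 F along 4.15 lat 4.42 z -2.27 w 24.1
t 18.7 s -102.3 lat 1.0 z 60.7 mm az 74.87 tilt 0.07 F along 4.87 lat 5.62 z -2.03 w 23.5
```

```bash
r(){ python3 st.py; }
python3 -m pendant '[[[0,-0.001,0],[0,0,0],0.02]]'>/dev/null; r
python3 -m pendant '[[[0,0,0],[0,0,0],0.02]]'>/dev/null; r
```

```text
t 18.82 s -102.9 lat 1.0 z 60.7 mm az 74.88 tilt 0.10 F along 5.93 lat 5.02 z -3.22 w 23.8
t 18.95 s -102.9 lat 1.0 z 60.7 mm az 74.88 tilt 0.09 F along 5.62 lat 5.05 z -3.04 w 23.8
```

Light press on the black stop of about 5 N. Now going back quickly over the free stretch, then in 1 mm rows for the return onset.

```bash
r(){ python3 st.py; }
python3 -m pendant '[[[0,0.003,0],[0,0,0],0.02],[[0,0.006,0],[0,0,0],0.02],[[0,0.009,0],[0,0,0],0.02],[[0,0.009,0],[0,0,0],0.02],[[0,0.009,0],[0,0,0],0.02],[[0,0.009,0],[0,0,0],0.02],[[0,0.009,0],[0,0,0],0.02],[[0,0.009,0],[0,0,0],0.02],[[0,0.009,0],[0,0,0],0.02],[[0,0.005,0],[0,0,0],0.02]]'>/dev/null; r
python3 -m pendant '[[[0,0.003,0],[0,0,0],0.02]]'>/dev/null; r
python3 -m pendant '[[[0,0.002,0],[0,0,0],0.02]]'>/dev/null; r
python3 -m pendant '[[[0,0.002,0],[0,0,0],0.02]]'>/dev/null; r
python3 -m pendant '[[[0,0.002,0],[0,0,0],0.02]]'>/dev/null; r
python3 -m pendant '[[[0,0.002,0],[0,0,0],0.02]]'>/dev/null; r
```

```text
t 20.2 s -26.6 lat 0.7 z 60.7 mm az 74.85 tilt 0.01 F along -1.45 lat 5.11 z -0.59 w 24.0
t 20.32 s -24.1 lat 0.7 z 60.7 mm az 74.83 tilt 0.00 F along -1.10 lat 4.50 z 1.26 w 23.8
t 20.45 s -22.4 lat 0.8 z 60.7 mm az 74.82 tilt 0.01 F along -2.56 lat 4.04 z 0.13 w 23.9
t 20.57 s -20.5 lat 0.8 z 60.7 mm az 74.81 tilt 0.01 F along -1.58 lat 4.99 z -0.11 w 24.0
t 20.7 s -18.5 lat 0.7 z 60.7 mm az 74.81 tilt 0.01 F along -1.41 lat 4.33 z -0.15 w 24.2
t 20.82 s -16.4 lat 0.7 z 60.7 mm az 74.81 tilt 0.01 F along -0.99 lat 3.47 z -0.59 w 24.2
```

```bash
r(){ python3 st.py; }
python3 -m pendant '[[[0,0.002,0],[0,0,0],0.02]]'>/dev/null; r
python3 -m pendant '[[[0,0.002,0],[0,0,0],0.02]]'>/dev/null; r
python3 -m pendant '[[[0,0.002,0],[0,0,0],0.02]]'>/dev/null; r
python3 -m pendant '[[[0,0.002,0],[0,0,0],0.02]]'>/dev/null; r
python3 -m pendant '[[[0,0.002,0],[0,0,0],0.02]]'>/dev/null; r
```

```text
t 20.95 s -14.3 lat 0.7 z 60.7 mm az 74.82 tilt 0.01 F along -0.94 lat 3.88 z -0.21 w 23.9
t 21.07 s -12.2 lat 0.7 z 60.7 mm az 74.83 tilt 0.01 F along -0.83 lat 3.74 z -0.20 w 24.0
t 21.2 s -10.3 lat 0.7 z 60.7 mm az 74.82 tilt 0.01 F along -2.31 lat 4.01 z 0.20 w 23.8
t 21.32 s -8.2 lat 0.7 z 60.7 mm az 74.82 tilt 0.01 F along -0.93 lat 4.43 z 0.71 w 24.0
t 21.45 s -6.2 lat 0.7 z 60.7 mm az 74.83 tilt 0.01 F along -1.56 lat 3.48 z 0.47 w 23.8
```

```bash
r(){ python3 st.py; }
python3 -m pendant '[[[0,0.002,0],[0,0,0],0.02]]'>/dev/null; r
python3 -m pendant '[[[0,0.001,0],[0,0,0],0.02]]'>/dev/null; r
python3 -m pendant '[[[0,0.001,0],[0,0,0],0.02]]'>/dev/null; r
python3 -m pendant '[[[0,0.001,0],[0,0,0],0.02]]'>/dev/null; r
```

```text
t 21.57 s -4.3 lat 0.7 z 60.7 mm az 74.82 tilt 0.01 F along -1.18 lat 3.33 z 0.70 w 23.8
t 21.7 s -3.2 lat 0.7 z 60.7 mm az 74.83 tilt 0.01 F along -0.95 lat 3.33 z -0.31 w 24.2
t 21.82 s -2.3 lat 0.7 z 60.7 mm az 74.83 tilt 0.01 F along -1.69 lat 2.42 z 0.45 w 24.0
t 21.95 s -1.4 lat 0.7 z 60.7 mm az 74.82 tilt 0.01 F along -1.54 lat 2.74 z 1.42 w 24.3
```

```bash
r(){ python3 st.py; }
python3 -m pendant '[[[0,0.001,0],[0,0,0],0.02]]'>/dev/null; r
python3 -m pendant '[[[0,0.001,0],[0,0,0],0.02]]'>/dev/null; r
python3 -m pendant '[[[0,0.001,0],[0,0,0],0.02]]'>/dev/null; r
python3 -m pendant '[[[0,0.001,0],[0,0,0],0.02]]'>/dev/null; r
python3 -m pendant '[[[0,0.001,0],[0,0,0],0.02]]'>/dev/null; r
```

```text
t 22.07 s -0.8 lat 0.7 z 60.7 mm az 74.81 tilt 0.03 F along -4.18 lat 3.29 z 2.53 w 23.6
t 22.2 s -0.3 lat 0.7 z 60.7 mm az 74.79 tilt 0.06 F along -7.23 lat 0.95 z 3.32 w 24.0
t 22.32 s 0.2 lat 0.7 z 60.7 mm az 74.77 tilt 0.10 F along -7.75 lat 1.24 z 5.39 w 23.7
t 22.45 s 0.6 lat 0.7 z 60.7 mm az 74.75 tilt 0.14 F along -9.88 lat 2.20 z 6.13 w 23.8
t 22.57 s 1.1 lat 0.7 z 60.7 mm az 74.73 tilt 0.17 F along -9.93 lat 1.56 z 7.57 w 24.1
```

The return onset is at s ≈ -1, against +14.3 on the way there, so the middle is at about 6.6. Creeping up to it and checking where the runner stands once unloaded.

```bash
r(){ python3 st.py; }
python3 -m pendant '[[[0,0.001,0],[0,0,0],0.02]]'>/dev/null; r
python3 -m pendant '[[[0,0.001,0],[0,0,0],0.02]]'>/dev/null; r
python3 -m pendant '[[[0,0.001,0],[0,0,0],0.02]]'>/dev/null; r
python3 -m pendant '[[[0,0.001,0],[0,0,0],0.02]]'>/dev/null; r
python3 -m pendant '[[[0,0,0],[0,0,0],0.02]]'>/dev/null; r
```

```text
t 22.7 s 2.1 lat 0.7 z 60.7 mm az 74.72 tilt 0.17 F along -10.07 lat 1.48 z 5.67 w 23.9
t 22.82 s 3.3 lat 0.7 z 60.7 mm az 74.73 tilt 0.15 F along -9.06 lat 1.77 z 6.23 w 24.0
t 22.95 s 4.6 lat 0.7 z 60.7 mm az 74.74 tilt 0.13 F along -8.89 lat 1.85 z 6.21 w 23.8
t 23.07 s 5.8 lat 0.7 z 60.7 mm az 74.75 tilt 0.12 F along -7.87 lat 1.22 z 4.53 w 24.1
t 23.2 s 6.6 lat 0.7 z 60.8 mm az 74.78 tilt 0.07 F along -4.17 lat 2.42 z 5.29 w 24.0
```

```bash
r(){ python3 st.py; }
python3 -m pendant '[[[0,0,0],[0,0,0],0.02]]'>/dev/null; r
python3 -m pendant '[[[0,-0.0005,0],[0,0,0],0.02]]'>/dev/null; r
python3 -m pendant '[[[0,0,0],[0,0,0],0.02]]'>/dev/null; r
```

```text
t 23.32 s 6.7 lat 0.6 z 60.7 mm az 74.78 tilt 0.07 F along -4.83 lat 1.59 z 3.63 w 24.0
t 23.45 s 6.7 lat 0.7 z 60.7 mm az 74.80 tilt 0.03 F along -2.06 lat 1.91 z 3.38 w 24.2
t 23.57 s 6.7 lat 0.7 z 60.8 mm az 74.81 tilt 0.03 F along -4.23 lat 1.47 z 3.87 w 23.7
```

```bash
r(){ python3 st.py; }
python3 -m pendant '[[[-0.0001,-0.0004,-0.0002],[0,0,0],0.02]]'>/dev/null; r
python3 -m pendant '[[[0,0,0],[0,0,0],0.02]]'>/dev/null; r
python3 -m pendant '[[[0,0,0],[0,0,0],0.02]]'>/dev/null; r
```

```text
t 23.7 s 6.7 lat 0.7 z 60.8 mm az 74.82 tilt 0.02 F along -3.04 lat 2.51 z 0.17 w 24.0
t 23.82 s 6.7 lat 0.7 z 60.7 mm az 74.83 tilt 0.03 F along -3.88 lat 2.29 z 1.05 w 24.1
t 23.95 s 6.7 lat 0.7 z 60.8 mm az 74.82 tilt 0.02 F along -2.82 lat 1.72 z 0.62 w 23.6
```

```bash
r(){ python3 st.py; }
python3 -m pendant '[[[0,-0.0004,0],[0,0,0],0.02],[[0,0,0],[0,0,0],0.02]]'>/dev/null; r
python3 -m pendant '[[[0,-0.0002,0],[0,0,0],0.02],[[0,0,0],[0,0,0],0.02]]'>/dev/null; r
```

```text
t 24.2 s 6.6 lat 0.7 z 60.8 mm az 74.84 tilt 0.02 F along -1.48 lat 1.51 z -1.38 w 23.6
t 24.45 s 6.6 lat 0.7 z 60.8 mm az 74.84 tilt 0.03 F along 0.07 lat 1.20 z -2.55 w 24.2
```

Unloaded at s = 6.6. Opening.

```bash
r(){ python3 st.py; }
python3 -m pendant '[[[0,0,0],[0,0,0],0.028],[[0,0,0],[0,0,0],0.034]]'>/dev/null; r
python3 -m pendant '[[[0,0,0],[0,0,0],0.06],[[0,0,0],[0,0,0],0.06],[[0,0,0],[0,0,0],0.06],[[0,0,0],[0,0,0],0.06]]'>/dev/null; r
python3 -m pendant '[[[0,0,-0.02],[0,0,0],0.06],[[0,0,-0.04],[0,0,0],0.06],[[0,0,-0.05],[0,0,0],0.06],[[0,0,-0.05],[0,0,0],0.06]]'>/dev/null; r
```

```text
t 24.7 s 6.5 lat 0.7 z 61.0 mm az 74.84 tilt 0.03 F along -0.38 lat 0.37 z 0.49 w 32.1
t 25.2 s 6.2 lat 0.9 z 60.9 mm az 74.82 tilt 0.00 F along 0.65 lat -0.55 z -0.15 w 59.5
t 25.7 s 6.0 lat 0.7 z 222.4 mm az 74.82 tilt 0.01 F along -0.46 lat 1.03 z -0.09 w 60.2
```

Backing the arm off towards where it came from, to check with the cameras.

```bash
python3 -m pendant '[[[0.02,0.02,-0.01],[0,0,0],0.06],[[0.035,0.035,0],[0,0,0],0.06],[[0.035,0.035,0],[0,0,0],0.06],[[0.035,0.035,0],[0,0,0],0.06],[[0.035,0.035,0],[0,0,0],0.06],[[0.035,0.035,0],[0,0,0],0.06],[[0.035,0.035,0],[0,0,0],0.06],[[0.035,0.035,0],[0,0,0],0.06],[[0.01,0.01,0],[0,0,0],0.06],[[0,0,0],[0,0,0],0.06]]'>/dev/null; python3 st.py
python3 - <<'E'
from h import *; from st import C,D,L
for n,w in (("scene",(180,360,230,470)),("top",(140,320,180,420))):
    im,d=arm.get_image(n); cv2.imwrite(f'pics/{n}2.png',cv2.resize(im[w[0]:w[1],w[2]:w[3],::-1],None,fx=3,fy=3,interpolation=cv2.INTER_CUBIC))
    if n=='top':
        hsv=cv2.cvtColor(im,cv2.COLOR_RGB2HSV).astype(int); b=(hsv[...,0]>100)&(hsv[...,0]<125)&(hsv[...,1]>150)
        b[:w[0]]=0;b[w[1]:]=0;b[:,:w[2]]=0;b[:,w[3]:]=0
        v,u=np.nonzero(b); P=ray_z(n,u.mean(),v.mean(),.085)[:2]-C; print(len(u),'s',P@D,'lat',P@L)
E
```

```text
t 26.95 s 281.2 lat -274.7 z 230.7 mm az 74.92 tilt 0.02 F along -0.55 lat 0.91 z 0.34 w 60.0
126 s 0.005402399107003377 lat -0.001499032030542975
```

View pics/top2.png

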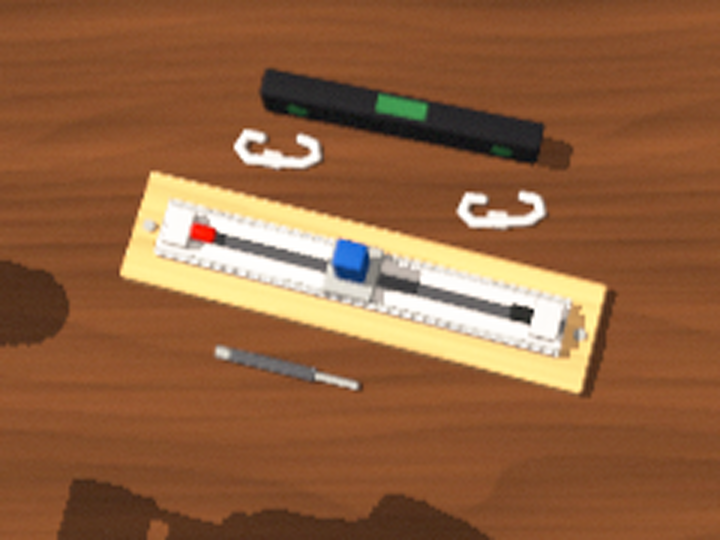

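View pics/scene2.png

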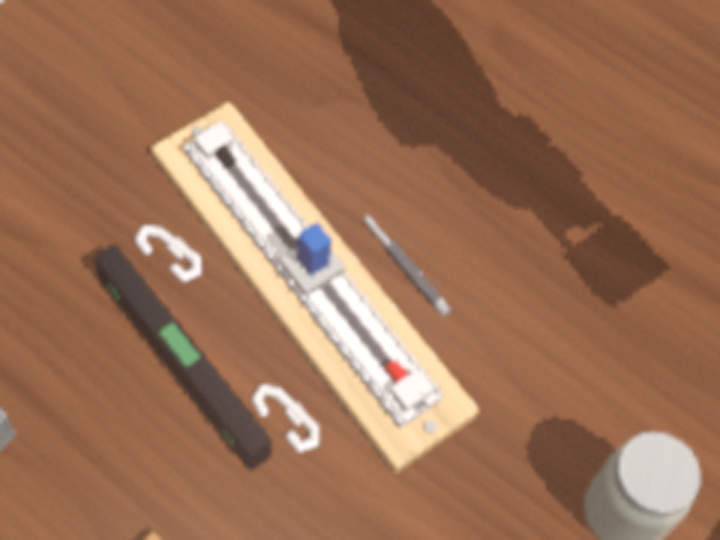

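Top crop: the runner is at (350,262) on the rail with nothing touching it, and the hooks, level and punch sit at the same pixels as before. Scene crop: the jar hasn't moved either. Handing in.

```bash
python3 -c "
from cell import arm; print(arm.sign_off(), arm.observe()['clock'])"
```

```text
the job is handed in; nothing more can be done
the job is handed in; nothing more can be done
```

The runner is standing at the sticky spot, released, about 6.6 mm from the track's middle towards the red stop. I handed the job in at about 27 s of the 51 s allowed, with the arm clear of everything.

- **Stops:** I pressed the red stop first, then the black, with about 5–6 N on each. I came onto each in 1 mm steps. Contact came at about +100.3 mm and −100.6 mm from the track's middle, close to the expected 100 mm.
- **Sticky spot:** drag set in at about +14.5 mm going towards black and −1.2 mm coming back, peaking at about 9 and 10 N. That puts the middle at about +6.6 mm, give or take about half a millimetre. I brought the runner there, backed the arm off to about 0 N along the track, then opened the fingers.
- **Last checks:** the pictures showed the runner free at the spot, and the hooks, level, punch and jar unmoved as far as I could see by eye. I did not look again at the coaster and screwdriver; the arm's path over the rail did not come near them.
- **Small disagreement:** the top camera put the grip at +5.4 mm, or about +7.5 mm once corrected by its 2 mm offset at the first grasp. The arm's own reading was +6.6 mm. The 0.9 mm difference is within the camera's accuracy, so I trusted the arm's reading.

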